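# Dust a lantern glass and index it one panel on the dividing wheel

### The arm

A 6-joint arm with a two-finger parallel gripper is mounted at the origin on the work surface. World frame = base frame: x ahead of the robot, y to its left, z up, the work surface at z = 0. Lengths are in mm, angles in degrees, forces in N, time in s.
With the tool pointing down it reaches from about 350 to 950 mm from the base axis. Payload 17.4 kg.
Tool frame: the origin (TCP) lies midway between the tips of the shut fingers; the grasp point (between the pads) lies 19 mm behind it (manip.pinch_z is the distance from the TCP to the grasp point, in mm); z points along the fingers, y is the line along which they close (so a half turn about z gives the same grasp; the last joint's range is limited). The gripper opens to 93 mm and grips with 3 to 60 N. Pads are 15 mm wide; open, the fingers measure 128 mm over their backs; the gripper's body (75 mm by 188 mm) begins 65 mm behind the grasp point.
Start: joints at [63.438, 6.646, 82.598, -0, 90.757, -2.166], TCP at [278.817, 614.731, 218.646] pointing down, gripper open.
Joint ranges: [-162.19, 162.19], [-47.58, 125.68], [4.15, 143.07], [-65.23, 245.23], [0.69, 171.88], [-170.13, 170.13]. Speed limits (degrees/s): [108.29, 108.29, 127.2, 180, 180, 180].

### API

Orientations are given as a 3x3 rotation matrix whose columns are the frame's x, y, z axes.
In Python, from workcell import get_obs, optics, manip gives the robot as it stands.
- The arm moves only by the shell command python3 -m handwheel 'ROWS' [OPENING] [FORCE]. ROWS is JSON, a list of rows, each an object of numbers: "x", "y", "z": the shift along the tool's x, y, z in cm; "yaw": the turn about the tool's z in units of 5 degrees (1.0 is 5 degrees). A call has 1 to 10 rows; each row shifts and turns the commanded pose from where the row before left it, along the tool's axes as they then stand; what a row does not reach is not made up. A row lasts 1/8 s, in which the tool goes at most 62.5 mm and 10.7 degrees, less where a joint would pass 70% of its speed; a pose out of reach is approached as far as the arm can. A call with a gripper value outside its range is refused whole. OPENING is the opening, from 0 (shut) to 1 (fully open), set as the call begins (- or left out, the last holds). The fingers move at their own pace and stop on an object; FORCE is the grip in N (left out, the last holds). Time passes only in rows, so rows that do not move let the fingers close. It gives the time, the measured TCP pose, the force, the opening and the grip force at its end, in the units of the state.
- get_obs(): the state, without advancing time (a new reading comes with each control period).
- optics.snapshot(name): name is "scene" or "top" or "wrist"; returns the picture (384x512x3 uint8, blue, green, red); there is no depth.
- optics.camera_params(name): a dict with "mtx" (3x3 intrinsics, pixels), "R" (3x3) and "t" (3): a world point X has camera coordinates R X + t. Camera axes: x right, y down, z forward; pixel columns grow to the right and rows downward; lengths in mm; the calibration is good to about 2 mm. A picture is of the moment at which its call begins: read the wrist's pose just before it. camera_params takes no time and is no camera call; for the wrist camera it gives the pose at the moment of the call.
- manip.job_done(): hands the job in; it is judged then, once.
The state is a dict: "time": time; "joint_positions": joint angles; "joint_vel": joint speeds; "effort": joint torques, N m; "ee_pos": TCP position; "orientation": TCP orientation; "wrist_force": force on the tool from outside, world axes, zero at the start; "torque": the same for the moment, N m; "grip_width": finger opening in mm; "grasp_force": force on a finger pad.
Only numpy, scipy, OpenCV 4.12 (cv2) and the standard library are available. Lean on these libraries where they do the work, as an engineer would, in place of code of your own. Each camera call takes 0.05 s, during which the arm holds its last target. There are 200 camera calls.

### The job

Dust out the lantern glass on the dividing wheel with the red-handled brush, two full strokes, each right down to the bottom and back up to the rim, then hang the brush back on the fork it came from and let go of it. Then turn the wheel on by exactly four clicks with its lever (counter-clockwise seen from above), counting the clicks as you feel them, and ease it back until the pawl stops it. Finish while holding the lever there, so that the painter can work on the next panel; do not lean on the glass or disturb the other things on the bench.

Things in the scene. Friction and masses are not known exactly. Their poses are not given: they have to be found in the camera images.
- base: fixed green foot of the dividing wheel, 192 mm across and 24 mm high; origin at table level on the wheel's vertical axis; its +x axis points (from the axis) to the place where the sprung pawl meets the ratchet teeth, on the side far from the robot
- wheel (a joint): angle of the dividing wheel in rad, growing counter-clockwise seen from above: brass ratchet ring, plate 108 mm across (top 62 mm above the table), lever and lantern glass turn together about the vertical axis. It starts between 0.04 and 0.18, so the first click comes early or late; stiff bearing: it stays where it is left, also part way between clicks
- pawl: sprung steel pawl on the far side of the foot, origin below its pivot. It stops the wheel turning back where joint wheel is a multiple of 0.262 (0.262, 0.524, 0.785, 1.047). Turning on, the push at the knob climbs from 3 to 8 N or so, then the pawl drops off the tooth (a click, in the last 0.08 rad before each of these values, down for good once past it) and the push vanishes or reverses briefly
- lever: flat steel index lever, 18 mm wide, fixed to the wheel's plate and reaching out level, its top 57 mm above the table, on the robot's side of the wheel; origin on the wheel's axis at table level, its +x axis points out along the lever
- knob (a point): centre of the upright black knob at the lever's end: a cylinder 18 mm across, from 62 to 97 mm above the table, 130 mm out from the wheel's axis; this point is 80 mm above the table
- glass: lantern glass standing on the wheel's plate, held by three low jaws, turning with it: clear open tube with painted birds and leaves, 70 mm outside, 64 mm inside, 100 mm tall, rim 162 mm above the table; origin at the centre of its bottom, z up
- glass_floor (a point): centre of the floor inside the lantern glass (the plate's top), 62 mm above the table; the rim is 100 mm above this point
- stand: fixed brush stand: foot 150 x 90 mm, upright post at its centre, and two level forks, one to each side; origin at table level at the centre; its -x axis points along the red brush's fork towards the robot
- fork (a point): where the red-handled brush hangs: in the fork's slot, on its top face, 135 mm above the table and 58 mm from the post's axis along the stand's -x. The slot is 13 mm wide, closed 22 mm nearer the post and open towards the stand's -x, its mouth flaring between 22 and 37 mm from this point; prongs 6 mm thick
- brush: lamp-glass brush, red handle, about 90 g, hanging upright in the fork, bristles down. Origin on its axis at the underside of its brass collar (24 mm across, 6 mm high), which rests on the fork; z up along the handle, a 16 mm cylinder from 6 to 100 mm above the origin. Below the origin a 6 mm steel stem
- brush_tip (a point): lower end of the brush's stem, 120 mm below its origin; the bristle head is the lowest 64 mm, 59 mm across: soft bristles that give way freely around a stiff core 24 mm across
- brush_grip (a point): middle of the brush's red handle, 50 mm above its origin: a good place to grip it
- tubebrush: bystander, to be left alone: blue-handled narrow tube brush, hanging in the same way on the fork on the other (+x) side of the stand; head 24 mm wide; origin at its collar's underside
- jar_red: bystander, to be left alone: red-lidded jar, amber, 68 mm wide, 95 mm tall, at the back; origin at the centre of its underside
- jar_white: bystander, to be left alone: white-lidded jar, clear, 72 mm wide, 80 mm tall, at the back; origin at the centre of its underside
- washbottle: bystander, to be left alone: large wash bottle, white with a red cap, 60 mm wide, 150 mm tall, at the back; origin at the centre of its underside
- dropper: bystander, to be left alone: small dropper bottle, white with a red cap, 40 mm wide, 105 mm tall, at the back; origin at the centre of its underside
- brushpot: bystander, to be left alone: yellow pot of brushes, 80 mm wide, 90 mm tall, brushes rising to 170 mm, back left; origin at the centre of its underside
- muller: bystander, to be left alone: glass muller, 60 mm wide, 80 mm tall, standing on the 8 mm green glass palette at the right; origin at the centre of its underside

How it is judged (in metres and radians):
On the way, in this order (a step that is already met when the one before it is completed fails the run):
1. the brush is down at the bottom inside the lantern glass (first stroke) (horizontal distance between brush_tip and glass_floor below 0.02 m and angle between brush's own z axis and vertical below 0.25 rad and z of brush_tip in the frame of glass_floor between -0.002 and 0.022 m), for 0.05 s.
2. the brush is drawn back up towards the rim (horizontal distance between brush_tip and glass_floor below 0.02 m and angle between brush's own z axis and vertical below 0.25 rad and z of brush_tip in the frame of glass_floor between 0.055 and 0.1 m), for 0.05 s.
3. the brush is down at the bottom again (second stroke) (all of step 1), for 0.05 s.
4. the brush hangs in its fork again, upright and let go (horizontal distance between brush and fork below 0.018 m and z of brush in the frame of fork between -0.004 and 0.005 m and angle between brush's own z axis and vertical below 0.12 rad and contact force between the fingers and brush below 0.1 N and linear speed of brush below 0.05 m/s), for 0.2 s.
5. the first click is passed, with the fingers on the lever (value of joint wheel above 0.3118 rad and contact force between the fingers and lever above 0.5 N), for 0.05 s.
At the end, for the whole second after the job is handed in: the wheel rests back against the pawl at the fourth click from the start (joint between 1.01 and 1.10 rad), still, with the fingers on the lever at more than 1 N, and the red brush hangs upright in its fork (within 18 mm of its place, on the prongs), untouched (all of step 4 and value of joint wheel between 1.0122 and 1.0972 rad and contact force between the fingers and lever above 1 N and velocity of joint wheel between -0.05 and 0.05 rad/s); the arm keeps its last pose, push and grip.
It fails at once if a fifth click: the wheel is turned too far (value of joint wheel above 1.309 rad).
It fails at once if the brush is dropped (height (world z) of brush below 0.11 m).
It fails at once if the brush's core or stem is forced against the glass, over 12 N (contact force between brush and glass above 12 N).
It fails at once if the gripper or arm presses on the glass, over 3 N (contact force between any of the fingers, the arm and glass above 3 N).
It fails at once if another thing on the bench is shifted or knocked over (more than 20 mm) (distance of any of tubebrush, jar_red, jar_white, washbottle, dropper, brushpot, muller from where it was at the start of the episode above 0.02 m).
It also fails if it takes over 72 s, if anything falls off the work surface, if the arm or the gripper's body presses on something with over 40 N, if the wrist force passes 120 N, or if a joint passes its speed limit or range.

## Working session

There is one attempt and no reset: what is moved stays moved. The work goes in short steps, Python scripts to look and compute and a shell command to move; the robot and the scene stay as the last step left them, time stands still between calls to the robot, and variables do not carry over. Pictures are saved under pics/ and viewed, at most 10 in all, crops included, and the job is handed in when it is done.

```bash
mkdir -p pics; python3 - <<'E'
from workcell import get_obs, optics, manip
import cv2,numpy as np
for n in("scene","top"):
    cv2.imwrite(f"pics/{n}0.png",cv2.resize(optics.snapshot(n),(800,600),interpolation=cv2.INTER_CUBIC))
    p=optics.camera_params(n);print(n,np.round(p["mtx"],1).tolist(),np.round(p["R"],4).tolist(),np.round(p["t"],1).tolist())
o=get_obs();print(o["time"],np.round(o["orientation"],3).tolist(),manip.pinch_z)
E
```

```text
scene [[459.1, 0.0, 254.5], [0.0, 459.1, 189.8], [0.0, 0.0, 1.0]] [[-0.3485, 0.9372, 0.0111], [0.7288, 0.2784, -0.6256], [-0.5894, -0.2099, -0.7801]] [225.3, -341.6, 1822.9]
top [[481.0, 0.0, 250.7], [0.0, 481.0, 185.7], [0.0, 0.0, 1.0]] [[0.0813, -0.9967, 0.0034], [-0.9746, -0.0802, -0.2091], [0.2087, 0.0137, -0.9779]] [-50.9, 625.3, 1262.2]
0.1 [[-0.911, 0.413, -0.0], [0.413, 0.911, -0.001], [0.0, -0.001, -1.0]] 18.8
```

View pics/scene0.png

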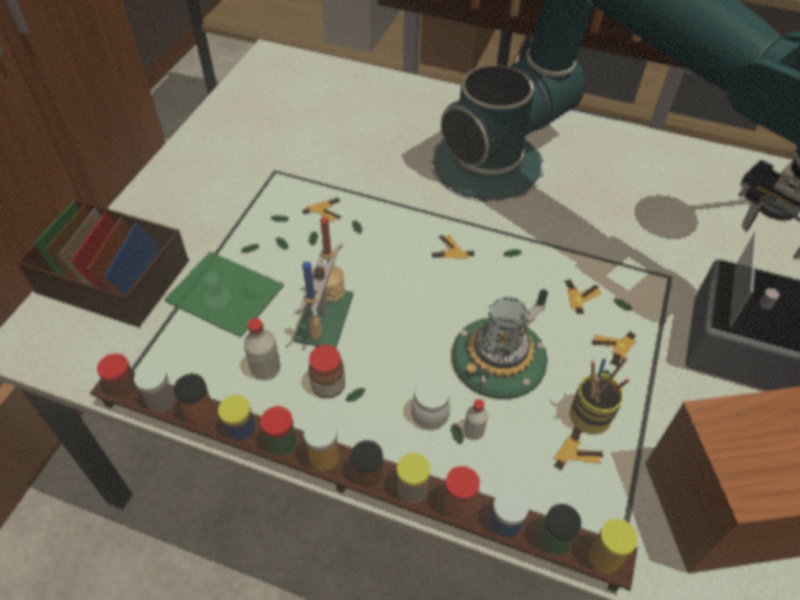

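View pics/top0.png

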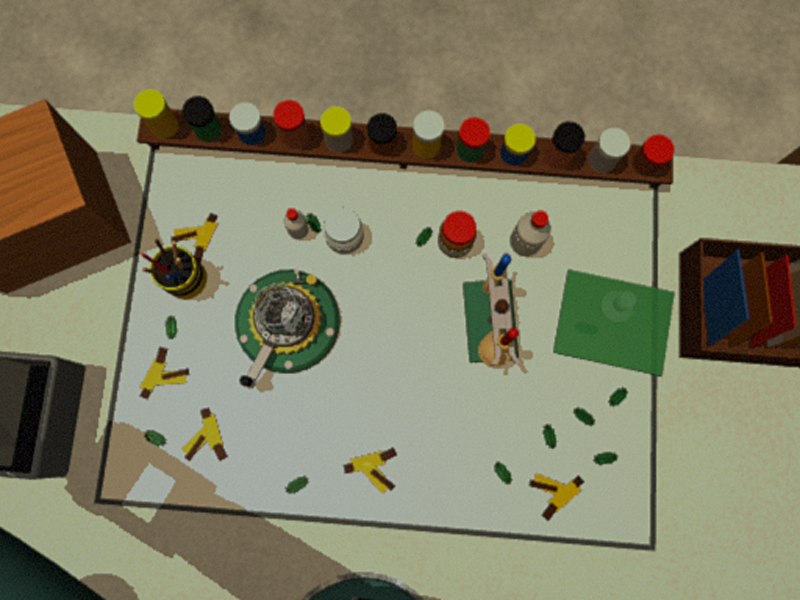

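The scene view shows the red brush at about (326,235), the stand at (320,315) and the wheel at (500,350). In the top view the red handle is at (511,336), the post at (501,306), the wheel at (288,320) and the knob at (247,380). I'll zoom in for accuracy.

```bash
cat > h.py <<'E'
import numpy as np,cv2
from workcell import get_obs, optics, manip
def ray(n,uv,p=None):
    p=p or optics.camera_params(n);R,t,K=map(np.array,(p["R"],p["t"],p["mtx"]))
    return -R.T@t, R.T@np.linalg.solve(K,[*uv,1])
def atz(n,uv,z,p=None):
    c,d=ray(n,uv,p);return c+d*(z-c[2])/d[2]
def proj(n,X,p=None):
    p=p or optics.camera_params(n);q=np.array(p["mtx"])@(np.array(p["R"])@X+p["t"]);return q[:2]/q[2]
def tri(uvs):
    A=0;b=0
    for n,uv in uvs:
        c,d=ray(n,uv);d=d/np.linalg.norm(d);P=np.eye(3)-np.outer(d,d);A=A+P;b=b+P@c
    return np.linalg.solve(A,b)
def red(im):
    h=cv2.cvtColor(im,cv2.COLOR_BGR2HSV);return (((h[...,0]<8)|(h[...,0]>172))&(h[...,1]>140)&(h[...,2]>50)).astype(np.uint8)
E
python3 - <<'E'
from h import *
t=optics.snapshot("top");s=optics.snapshot("scene")
out=[]
for im,x,y in((t,278,158),(t,135,175),(s,165,125),(s,270,175)):
    c=cv2.resize(im[y:y+75,x:x+100],(400,300),interpolation=cv2.INTER_CUBIC)
    for k in range(0,100,10):
        cv2.line(c,(k*4,0),(k*4,8 if k%50 else 16),(255,0,255),1)
        if k<75: cv2.line(c,(0,k*4),(8,k*4),(255,0,255),1)
    out.append(c)
cv2.imwrite("pics/z.png",np.vstack([np.hstack(out[:2]),np.hstack(out[2:])]))
for n,im,(x,y,w,h) in(("top",t,(315,200,30,35)),("scene",s,(195,130,30,50))):
    m=np.zeros(im.shape[:2],np.uint8);m[y:y+h,x:x+w]=red(im)[y:y+h,x:x+w]
    q=np.argwhere(m)[:,::-1];print(n,len(q),q.min(0),q.max(0),q.mean(0))
# base green foot in top
h=cv2.cvtColor(t,cv2.COLOR_BGR2HSV);m=((h[...,0]>45)&(h[...,0]<90)&(h[...,1]>100)).astype(np.uint8)
m[:, :140]=0;m[:,230:]=0;m[:165]=0;m[250:]=0
c=max(cv2.findContours(m,0,1)[0],key=cv2.contourArea);print(cv2.contourArea(c),cv2.fitEllipse(cv2.convexHull(c)))
E
```

```text
top 68 [321 209] [331 220] [326.11764706 214.73529412]
scene 8 [206 139] [209 142] [207.375 140.5  ]
790.5 ((190.17013549804688, 209.38571166992188), (47.91342544555664, 62.729705810546875), 35.49673843383789)
```

View pics/z.png

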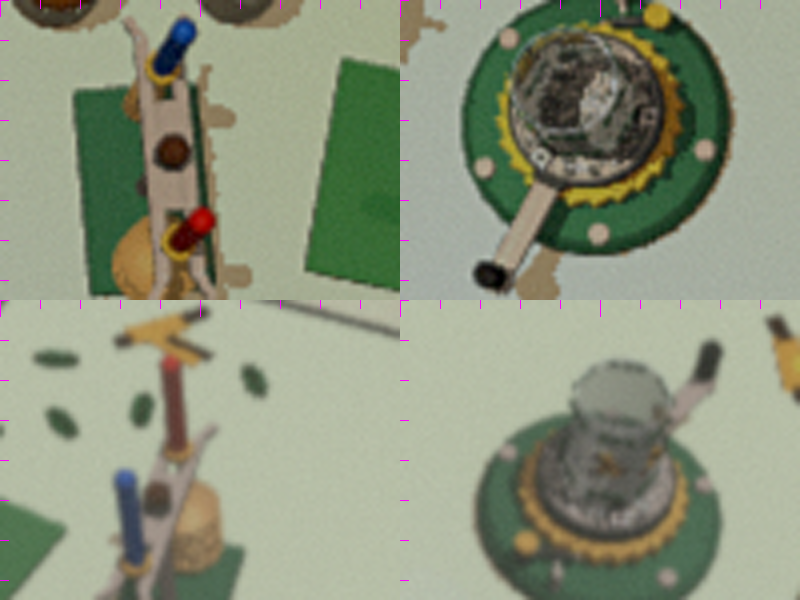

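The crops show the red collar at top-native (323,218) with the handle top at (329,213). The glass rim is centred at (176,196) and the knob top at (157,244). In the scene view the handle top is at (208,140), the collar at (209.5,163) and the rim centre at (325,198.5).

```bash
python3 - <<'E'
from h import *
np.set_printoptions(precision=1,suppress=True)
r=lambda a:print(a[0],a[1:])
for nm,n,uv,z in(("collar","top",(323,218),139),("htop","top",(328.8,212.9),235),("bcollar","top",(318.7,175.3),139),("btop","top",(324.2,165.5),235),("post","top",(321,195.7),160),
 ("rim","top",(176,195.7),162),("knobtop","top",(156.7,243.7),97),("base","top",(183.5,205.5),24),
 ("s htop","scene",(207.6,140.2),235),("s collar","scene",(209.4,163.2),139),("s btop","scene",(196.2,244.5-0.5),235),("s rim","scene",(325,198.5),162),("s knob","scene",(347,187),97)):
    print(nm,atz(n,uv,z))
print(tri([("top",(328.8,212.9)),("scene",(207.6,140.2))]),tri([("top",(323,218)),("scene",(209.4,163.2))]),tri([("top",(176,195.7)),("scene",(325,198.5))]))
E
```

```text
collar [ 542.5 -192.9  139. ]
htop [ 540.7 -192.3  235. ]
bcollar [ 654.2 -176.1  139. ]
btop [ 655.9 -175.7  235. ]
post [ 596.1 -182.   160. ]
rim [565.4 186.3 162. ]
knobtop [445.3 233.2  97. ]
base [563.8 185.4  24. ]
s htop [ 541.6 -190.2  235. ]
s collar [ 546.6 -189.   139. ]
s btop [881.  -69.5 235. ]
s rim [571.1 186.3 162. ]
s knob [450.8 233.9  97. ]
[ 540.7 -191.7  233.8] [ 542.8 -192.4  134.1] [566.5 186.5 156.5]
```

```bash
cat > d.py <<'E'
import sys
from h import *
# usage: d.py x y z [yangle]: tool-frame delta (cm, yaw units) to world target
o=get_obs();R=np.array(o["orientation"]);p=np.array(o["ee_pos"])
ya=np.degrees(np.arctan2(R[1,1],R[0,1]))
print("t",round(o["time"],2),"tcp",p.round(1),"yang",round(ya,1),"F",np.round(o["wrist_force"],1),"w",round(o["grip_width"],1),"g",round(o["grasp_force"],1))
if len(sys.argv)>3:
    print("delta cm",np.round(R.T@(np.array(sys.argv[1:4],float)-p)/10,2), "yaw",round((ya-float(sys.argv[4]))/5,2) if len(sys.argv)>4 else "")
E
python3 -m handwheel '[{"z":-2,"yaw":-1.6},{"z":-2,"yaw":-1.6},{"z":-2,"yaw":-1.6},{"z":-2,"yaw":-1.7},{"x":-1,"y":-6},{"x":-1,"y":-6},{"x":-1,"y":-6},{"x":-1,"y":-6},{"x":-1,"y":-6},{"x":-1,"y":-6}]' 1 20
python3 -m handwheel '[{"x":-1,"y":-6},{"x":-1,"y":-6},{"x":-1,"y":-6},{"x":-1,"y":-6},{"x":-1,"y":-6},{"x":-1,"y":-6},{"x":-1,"y":-5},{}]'
python3 d.py 541.5 -192.3 166 98
```

```text
t 0.2 tcp [278.8 614.6 218.2] yang 65.6 F [-0.3 -0.   0.2] w 92.8 g 0.0
delta cm [-57.26 -62.63   5.26] yaw -6.48schema error: expected keys x, y, z, yaw
schema error: expected keys x, y, z, yaw
```

```bash

python3 -m handwheel '[{"x":0,"y":0,"z":-2,"yaw":-1.6},{"x":0,"y":0,"z":-2,"yaw":-1.6},{"x":0,"y":0,"z":-2,"yaw":-1.6},{"x":0,"y":0,"z":-2,"yaw":-1.7},{"x":-1,"y":-6,"z":0,"yaw":0},{"x":-1,"y":-6,"z":0,"yaw":0},{"x":-1,"y":-6,"z":0,"yaw":0},{"x":-1,"y":-6,"z":0,"yaw":0},{"x":-1,"y":-6,"z":0,"yaw":0},{"x":-1,"y":-6,"z":0,"yaw":0}]' 1 20
python3 -m handwheel '[{"x":-1,"y":-6,"z":0,"yaw":0},{"x":-1,"y":-6,"z":0,"yaw":0},{"x":-1,"y":-6,"z":0,"yaw":0},{"x":-1,"y":-6,"z":0,"yaw":0},{"x":-1,"y":-6,"z":0,"yaw":0},{"x":-1,"y":-6,"z":0,"yaw":0},{"x":-1,"y":-5,"z":0,"yaw":0},{"x":0,"y":0,"z":0,"yaw":0}]'
python3 d.py 541.5 -192.3 166 98
```

```text
time: 1.45
ee_pos: [389.0, 264.9, 298.7]
orientation: [[-0.99, -0.141, 0.0], [-0.141, 0.99, 0.0], [-0.0, 0.0, -1.0]]
wrist_force: [0.9, 0.1, -0.4]
grip_width: 93.2
grasp_force: 0.0
time: 2.45
ee_pos: [516.3, -132.0, 297.7]
orientation: [[-0.991, -0.137, -0.002], [-0.137, 0.991, 0.0], [0.002, 0.0, -1.0]]
wrist_force: [-0.3, 0.1, 0.2]
grip_width: 93.1
grasp_force: 0.0
t 2.45 tcp [ 516.3 -132.   297.7] yang 97.9 F [-0.3  0.1  0.2] w 93.1 g 0.0
delta cm [-1.68 -6.33 13.16] yaw -0.02
```

```bash

python3 -m handwheel '[{"x":-0.9,"y":-3.2,"z":0,"yaw":0},{"x":-0.8,"y":-3.1,"z":0,"yaw":0},{"x":0,"y":0,"z":0,"yaw":0},{"x":0,"y":0,"z":3,"yaw":0},{"x":0,"y":0,"z":3,"yaw":0},{"x":0,"y":0,"z":3,"yaw":0},{"x":0,"y":0,"z":3,"yaw":0},{"x":0,"y":0,"z":1.1,"yaw":0},{"x":0,"y":0,"z":0,"yaw":0}]' 1 20
python3 d.py 541.5 -192.3 166 98
```

```text
time: 3.58
ee_pos: [541.7, -188.5, 167.9]
orientation: [[-0.99, -0.142, -0.0], [-0.142, 0.99, 0.0], [0.0, 0.0, -1.0]]
wrist_force: [-0.6, 0.1, -0.8]
grip_width: 92.8
grasp_force: 0.0
t 3.58 tcp [ 541.7 -188.5  167.9] yang 98.1 F [-0.6  0.1 -0.8] w 92.8 g 0.0
delta cm [ 0.07 -0.37  0.19] yaw 0.03
```

```bash
python3 - <<'E'
from h import *
im=np.vstack([cv2.resize(optics.snapshot("wrist"),(400,300)),cv2.resize(optics.snapshot("top")[158:233,278:378],(400,300),interpolation=cv2.INTER_CUBIC)])
cv2.imwrite("pics/g1.png",im)
E
```

```text
(no output)
```

View pics/g1.png

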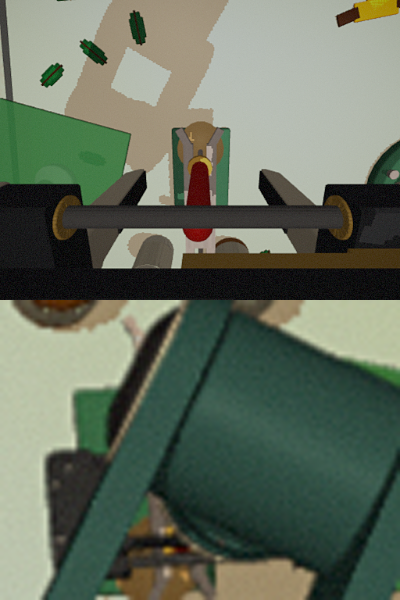

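The wrist picture shows the red handle at (200,200), midway between the finger tips at (145,180) and (260,180). I'll close on it with a 2 mm correction.

```bash

python3 -m handwheel '[{"x":0,"y":-0.2,"z":0,"yaw":0},{"x":0,"y":0,"z":0,"yaw":0}]' 0.3 25
python3 -m handwheel '[{"x":0,"y":0,"z":0,"yaw":0},{"x":0,"y":0,"z":0,"yaw":0},{"x":0,"y":0,"z":0,"yaw":0},{"x":0,"y":0,"z":0,"yaw":0},{"x":0,"y":0,"z":0,"yaw":0},{"x":0,"y":0,"z":0,"yaw":0}]' 0 25
```

```text
time: 3.92
ee_pos: [542.3, -191.4, 168.3]
orientation: [[-0.99, -0.141, 0.001], [-0.141, 0.99, -0.0], [-0.001, -0.0, -1.0]]
wrist_force: [-0.8, 0.2, 0.8]
grip_width: 77.4
grasp_force: 0.0
time: 4.68
ee_pos: [542.1, -191.2, 167.6]
orientation: [[-0.99, -0.141, -0.0], [-0.141, 0.99, -0.0], [0.0, -0.0, -1.0]]
wrist_force: [-0.5, -0.3, -0.7]
grip_width: 17.9
grasp_force: 0.0
```

```bash

python3 -m handwheel '[{"x":0,"y":0,"z":0,"yaw":0},{"x":0,"y":0,"z":0,"yaw":0},{"x":0,"y":0,"z":-0.5,"yaw":0},{"x":0,"y":0,"z":-0.5,"yaw":0},{"x":0,"y":0,"z":0,"yaw":0}]' 0 25
python3 d.py
```

```text
time: 5.3
ee_pos: [542.3, -191.3, 178.3]
orientation: [[-0.99, -0.141, 0.001], [-0.141, 0.99, -0.0], [-0.001, -0.0, -1.0]]
wrist_force: [0.2, -0.5, -0.9]
grip_width: 15.7
grasp_force: 25.0
t 5.3 tcp [ 542.3 -191.3  178.3] yang 98.1 F [ 0.2 -0.5 -0.9] w 15.7 g 25.0
```

```bash

python3 -m handwheel '[{"x":1.5,"y":0,"z":0,"yaw":0},{"x":2,"y":0,"z":0,"yaw":0},{"x":2.5,"y":0,"z":0,"yaw":0},{"x":3,"y":0,"z":0,"yaw":0},{"x":0,"y":0,"z":-3,"yaw":0},{"x":0,"y":0,"z":-4,"yaw":0},{"x":0,"y":0,"z":-4,"yaw":0},{"x":0,"y":0,"z":-4,"yaw":0},{"x":0,"y":0,"z":-2,"yaw":0},{"x":0,"y":0,"z":0,"yaw":0}]'
python3 d.py 566 186 345 98
```

```text
time: 6.55
ee_pos: [452.8, -204.0, 348.0]
orientation: [[-0.99, -0.141, 0.001], [-0.141, 0.99, -0.001], [-0.001, -0.001, -1.0]]
wrist_force: [-0.3, 0.5, -2.2]
grip_width: 15.4
grasp_force: 25.0
t 6.55 tcp [ 452.8 -204.   348. ] yang 98.1 F [-0.3  0.5 -2.2] w 15.4 g 25.0
delta cm [-16.7   37.02   0.29] yaw 0.02
```

```bash

python3 -m handwheel '[{"x":-1,"y":2.7,"z":0,"yaw":0},{"x":-1.9,"y":4.3,"z":0,"yaw":0},{"x":-2,"y":4.5,"z":0,"yaw":0},{"x":-2,"y":4.5,"z":0,"yaw":0},{"x":-2,"y":4.5,"z":0,"yaw":0},{"x":-2,"y":4.5,"z":0,"yaw":0},{"x":-2,"y":4.5,"z":0,"yaw":0},{"x":-1.8,"y":3.5,"z":0,"yaw":0},{"x":-1.2,"y":2.5,"z":0,"yaw":0},{"x":-0.8,"y":1.5,"z":0,"yaw":0}]'
python3 -m handwheel '[{"x":0,"y":0,"z":0,"yaw":0},{"x":0,"y":0,"z":0,"yaw":0}]'
python3 d.py 566 186 345 98
python3 - <<'E'
from h import *
t=optics.snapshot("top");s=optics.snapshot("scene")
out=[]
for im,x,y in((t,135,160),(s,270,120)):
    out.append(cv2.resize(im[y:y+112,x:x+100],(400,448),interpolation=cv2.INTER_CUBIC))
cv2.imwrite("pics/a.png",np.hstack(out))
E
```

```text
time: 7.8
ee_pos: [566.0, 187.0, 345.4]
orientation: [[-0.99, -0.142, -0.003], [-0.142, 0.99, -0.001], [0.003, -0.0, -1.0]]
wrist_force: [0.0, -0.7, -1.8]
grip_width: 15.5
grasp_force: 25.0
time: 8.05
ee_pos: [566.0, 185.1, 347.4]
orientation: [[-0.99, -0.14, -0.0], [-0.14, 0.99, -0.0], [0.0, -0.0, -1.0]]
wrist_force: [-0.4, 0.3, -1.1]
grip_width: 15.5
grasp_force: 25.0
t 8.05 tcp [566.  185.1 347.4] yang 98.1 F [-0.4  0.3 -1.1] w 15.5 g 25.0
delta cm [-0.01  0.08  0.24] yaw 0.01
```

View pics/a.png

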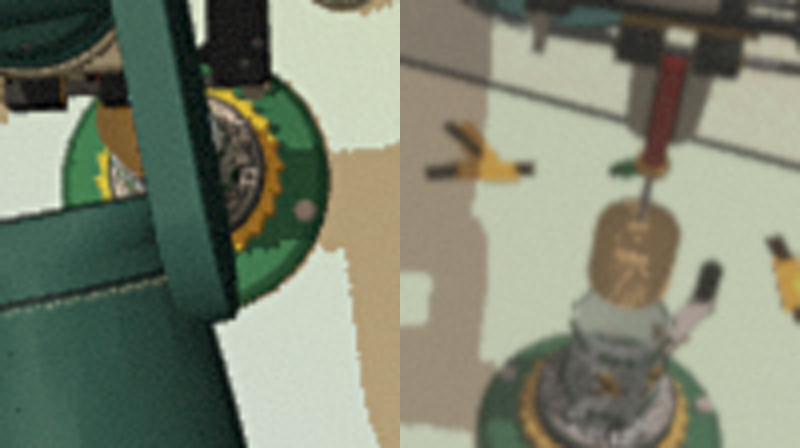

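The scene crop shows the collar at native (333,161) and the bottom of the head around (327,194), just above the rim. I'll check that against the expected upright pose.

```bash
python3 - <<'E'
from h import *
for X in((566,185,318),(566,185,258),(566,185,195),(566,186,162)): print(X,proj("scene",np.array(X,float)))
print("meas collar",(400+0)and((653-400)/4+270,168/4+120),"head top/stem",((643-400)/4+270,213/4+120))
E
```

```text
(566, 185, 318) [332.81943934 160.52719307]
(566, 185, 258) [329.64093501 175.4190052 ]
(566, 185, 195) [326.55013903 189.89988942]
(566, 186, 162) [325.35893673 197.15383246]
meas collar (333.25, 162.0) head top/stem (330.75, 173.25)
```

```bash

python3 -m handwheel '[{"x":0,"y":0.1,"z":2,"yaw":0},{"x":0,"y":0,"z":2,"yaw":0},{"x":0,"y":0,"z":2,"yaw":0},{"x":0,"y":0,"z":2,"yaw":0},{"x":0,"y":0,"z":2,"yaw":0},{"x":0,"y":0,"z":1.3,"yaw":0},{"x":0,"y":0,"z":0.9,"yaw":0},{"x":0,"y":0,"z":0,"yaw":0},{"x":0,"y":0,"z":0,"yaw":0}]'
python3 d.py 566 186 222.6 98
```

```text
time: 9.28
ee_pos: [566.2, 187.0, 226.3]
orientation: [[-0.99, -0.141, 0.001], [-0.141, 0.99, 0.0], [-0.001, 0.0, -1.0]]
wrist_force: [-0.2, 0.3, -1.0]
grip_width: 15.5
grasp_force: 25.0
t 9.28 tcp [566.2 187.  226.3] yang 98.1 F [-0.2  0.3 -1. ] w 15.5 g 25.0
delta cm [ 0.03 -0.09  0.37] yaw 0.02
```

```bash

python3 -m handwheel '[{"x":0,"y":-0.1,"z":0.4,"yaw":0},{"x":0,"y":0,"z":0,"yaw":0},{"x":0,"y":0,"z":0,"yaw":0}]'
python3 -m handwheel '[{"x":0,"y":0,"z":-2,"yaw":0},{"x":0,"y":0,"z":-2,"yaw":0},{"x":0,"y":0,"z":-2,"yaw":0},{"x":0,"y":0,"z":-2,"yaw":0},{"x":0,"y":0,"z":0,"yaw":0},{"x":0,"y":0,"z":0,"yaw":0},{"x":0,"y":0,"z":0,"yaw":0}]'
python3 -m handwheel '[{"x":0,"y":0,"z":2,"yaw":0},{"x":0,"y":0,"z":2,"yaw":0},{"x":0,"y":0,"z":2,"yaw":0},{"x":0,"y":0,"z":2,"yaw":0},{"x":0,"y":0,"z":0,"yaw":0},{"x":0,"y":0,"z":0,"yaw":0},{"x":0,"y":0,"z":0,"yaw":0},{"x":0,"y":0,"z":0,"yaw":0}]'
python3 d.py 566 186 222.6 98
```

```text
time: 9.65
ee_pos: [566.1, 186.0, 221.7]
orientation: [[-0.99, -0.141, 0.0], [-0.141, 0.99, 0.0], [-0.0, 0.0, -1.0]]
wrist_force: [0.7, 0.0, -1.0]
grip_width: 15.7
grasp_force: 25.0
time: 10.52
ee_pos: [565.9, 185.9, 300.7]
orientation: [[-0.99, -0.141, -0.001], [-0.141, 0.99, -0.0], [0.001, -0.0, -1.0]]
wrist_force: [0.2, 0.4, -1.1]
grip_width: 15.4
grasp_force: 25.0
time: 11.52
ee_pos: [566.3, 186.0, 222.3]
orientation: [[-0.99, -0.141, 0.001], [-0.141, 0.99, 0.0], [-0.001, 0.0, -1.0]]
wrist_force: [-0.6, 0.1, -1.7]
grip_width: 16.0
grasp_force: 25.0
t 11.53 tcp [566.3 186.  222.3] yang 98.1 F [-0.6  0.1 -1.7] w 16.0 g 25.0
delta cm [ 0.03  0.   -0.03] yaw 0.02
```

```bash

python3 -m handwheel '[{"x":0,"y":0,"z":-2,"yaw":0},{"x":0,"y":0,"z":-2.5,"yaw":0},{"x":0,"y":0,"z":-2.5,"yaw":0},{"x":0,"y":0,"z":-2.5,"yaw":0},{"x":0,"y":0,"z":-2.5,"yaw":0},{"x":0,"y":0,"z":-0.5,"yaw":0},{"x":0,"y":0,"z":0,"yaw":0}]'
python3 -m handwheel '[{"x":1,"y":-1.7,"z":0,"yaw":0},{"x":2,"y":-4.3,"z":0,"yaw":0},{"x":2,"y":-4.5,"z":0,"yaw":0},{"x":2,"y":-4.5,"z":0,"yaw":0},{"x":2,"y":-4.5,"z":0,"yaw":0},{"x":2,"y":-4.5,"z":0,"yaw":0},{"x":2,"y":-4.5,"z":0,"yaw":0},{"x":1.7,"y":-4.5,"z":0,"yaw":0},{"x":1,"y":-2.5,"z":0,"yaw":0},{"x":1,"y":-1.5,"z":0,"yaw":0}]'
python3 -m handwheel '[{"x":0,"y":0,"z":0,"yaw":0},{"x":0,"y":0,"z":0,"yaw":0}]'
python3 d.py 453.5 -204 178.5 98.1
```

```text
time: 12.4
ee_pos: [566.1, 186.0, 346.8]
orientation: [[-0.99, -0.141, 0.0], [-0.141, 0.99, 0.0], [-0.0, 0.0, -1.0]]
wrist_force: [0.2, -0.1, -2.3]
grip_width: 15.5
grasp_force: 25.0
time: 13.65
ee_pos: [451.7, -205.2, 345.9]
orientation: [[-0.99, -0.14, -0.001], [-0.14, 0.99, 0.0], [0.001, 0.001, -1.0]]
wrist_force: [-0.1, -0.3, -1.0]
grip_width: 15.7
grasp_force: 25.0
time: 13.9
ee_pos: [452.9, -203.3, 346.6]
orientation: [[-0.99, -0.141, 0.0], [-0.141, 0.99, 0.0], [-0.0, 0.0, -1.0]]
wrist_force: [0.8, -0.9, -0.4]
grip_width: 15.7
grasp_force: 25.0
t 13.9 tcp [ 452.9 -203.3  346.6] yang 98.1 F [ 0.8 -0.9 -0.4] w 15.7 g 25.0
delta cm [-0.04 -0.08 16.81] yaw 0.01
```

```bash

python3 -m handwheel '[{"x":0,"y":-0.1,"z":3,"yaw":0},{"x":0,"y":0,"z":4,"yaw":0},{"x":0,"y":0,"z":4,"yaw":0},{"x":0,"y":0,"z":3.5,"yaw":0},{"x":0,"y":0,"z":2,"yaw":0},{"x":0,"y":0,"z":0.3,"yaw":0},{"x":0,"y":0,"z":0,"yaw":0},{"x":0,"y":0,"z":0,"yaw":0}]'
python3 d.py 542.3 -191.3 178.3 98.1
```

```text
time: 14.9
ee_pos: [453.6, -205.1, 180.0]
orientation: [[-0.99, -0.141, 0.002], [-0.141, 0.99, -0.001], [-0.001, -0.001, -1.0]]
wrist_force: [0.8, 0.5, -0.9]
grip_width: 15.8
grasp_force: 25.0
t 14.9 tcp [ 453.6 -205.1  180. ] yang 98.1 F [ 0.8  0.5 -0.9] w 15.8 g 25.0
delta cm [-8.98  0.11  0.18] yaw 0.0
```

```bash

python3 -m handwheel '[{"x":-1.5,"y":0.1,"z":0.1,"yaw":0},{"x":-1.5,"y":0,"z":0,"yaw":0},{"x":-1.5,"y":0,"z":0,"yaw":0},{"x":-1.5,"y":0,"z":0,"yaw":0},{"x":-1.5,"y":0,"z":0,"yaw":0},{"x":-1.5,"y":0,"z":0,"yaw":0},{"x":0,"y":0,"z":0,"yaw":0},{"x":0,"y":0,"z":0,"yaw":0}]'
python3 d.py 542.3 -191.3 167.6 98.1
```

```text
time: 15.9
ee_pos: [541.9, -191.2, 177.6]
orientation: [[-0.99, -0.141, -0.0], [-0.141, 0.99, 0.0], [0.0, 0.0, -1.0]]
wrist_force: [0.4, -0.2, -1.7]
grip_width: 15.9
grasp_force: 25.0
t 15.9 tcp [ 541.9 -191.2  177.6] yang 98.1 F [ 0.4 -0.2 -1.7] w 15.9 g 25.0
delta cm [-0.04 -0.01  1.  ] yaw 0.0
```

```bash

python3 -m handwheel '[{"x":0,"y":0,"z":0.3,"yaw":0},{"x":0,"y":0,"z":0.3,"yaw":0},{"x":0,"y":0,"z":0.2,"yaw":0},{"x":0,"y":0,"z":0.1,"yaw":0},{"x":0,"y":0,"z":0.1,"yaw":0},{"x":0,"y":0,"z":0,"yaw":0},{"x":0,"y":0,"z":0,"yaw":0}]'
python3 d.py 542.3 -191.3 167.6 98.1
```

```text
time: 16.77
ee_pos: [542.1, -191.2, 167.7]
orientation: [[-0.99, -0.141, 0.0], [-0.141, 0.99, -0.0], [-0.0, -0.0, -1.0]]
wrist_force: [-0.3, 0.4, -0.6]
grip_width: 15.4
grasp_force: 25.0
t 16.77 tcp [ 542.1 -191.2  167.7] yang 98.1 F [-0.3  0.4 -0.6] w 15.4 g 25.0
delta cm [-0.02 -0.01  0.01] yaw 0.0
```

```bash

python3 -m handwheel '[{"x":0,"y":0,"z":0,"yaw":0},{"x":0,"y":0,"z":0,"yaw":0},{"x":0,"y":0,"z":0,"yaw":0},{"x":0,"y":0,"z":0,"yaw":0},{"x":0,"y":0,"z":0,"yaw":0},{"x":0,"y":0,"z":0,"yaw":0},{"x":0,"y":0,"z":0,"yaw":0},{"x":0,"y":0,"z":0,"yaw":0}]' 1
python3 - <<'E'
from h import *
out=[cv2.resize(optics.snapshot("wrist"),(400,300)),cv2.resize(optics.snapshot("scene")[125:200,165:265],(400,300),interpolation=cv2.INTER_CUBIC)]
cv2.imwrite("pics/r.png",np.hstack(out))
E
```

```text
time: 17.77
ee_pos: [542.1, -191.2, 167.6]
orientation: [[-0.99, -0.141, -0.0], [-0.141, 0.99, 0.0], [0.0, 0.0, -1.0]]
wrist_force: [0.5, -0.2, -0.4]
grip_width: 90.0
grasp_force: 0.0
```

View pics/r.png

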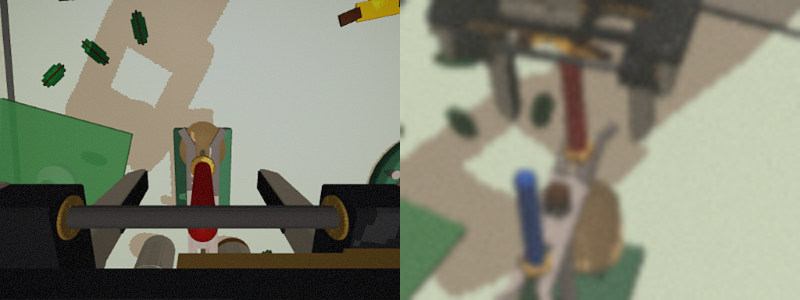

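The wrist and scene pictures show the brush released, with its collar on the fork at scene-crop (577,155), upright and where it started. Next I'll go to the knob.

```bash

python3 -m handwheel '[{"x":0,"y":0,"z":-2,"yaw":0},{"x":0,"y":0,"z":-4,"yaw":0},{"x":0,"y":0,"z":-4,"yaw":0},{"x":0,"y":0,"z":-3,"yaw":0},{"x":0.4,"y":5,"z":0,"yaw":0},{"x":0.4,"y":5,"z":0,"yaw":0},{"x":0.4,"y":5,"z":0,"yaw":0},{"x":0.4,"y":5,"z":0,"yaw":0},{"x":0.4,"y":5,"z":0,"yaw":0},{"x":0.4,"y":5,"z":0,"yaw":0}]'
python3 -m handwheel '[{"x":0.4,"y":5,"z":0,"yaw":0},{"x":0.4,"y":5,"z":0,"yaw":0},{"x":0.3,"y":3.4,"z":0,"yaw":0},{"x":0,"y":0,"z":2,"yaw":2},{"x":0,"y":0,"z":2,"yaw":2},{"x":0,"y":0,"z":2,"yaw":1.9},{"x":0,"y":0,"z":0,"yaw":0},{"x":0,"y":0,"z":0,"yaw":0}]'
python3 d.py 447 233.5 68 68.5
python3 - <<'E'
from h import *
p=optics.camera_params("wrist");im=optics.snapshot("wrist")
for z in(97,57):print(z,proj("wrist",np.array([447,233.5,z]),p))
cv2.imwrite("pics/k.png",cv2.resize(im,(800,600)))
np.savez("wp.npz",**{k:np.array(p[k]) for k in("mtx","R","t")})
E
```

```text
time: 19.12
ee_pos: [475.3, 103.8, 299.4]
orientation: [[-0.99, -0.141, 0.002], [-0.141, 0.99, 0.0], [-0.002, 0.0, -1.0]]
wrist_force: [-0.2, 1.7, 0.2]
grip_width: 92.9
grasp_force: 0.0
time: 20.12
ee_pos: [446.5, 233.6, 239.3]
orientation: [[-0.932, 0.361, 0.001], [0.361, 0.932, 0.001], [-0.001, 0.001, -1.0]]
wrist_force: [-0.6, -0.6, 1.1]
grip_width: 93.0
grasp_force: 0.0
t 20.12 tcp [446.5 233.6 239.3] yang 68.8 F [-0.6 -0.6  1.1] w 93.0 g 0.0
delta cm [-3.000e-02 -1.000e-02  1.713e+01] yaw 0.06
97 [259.61633691 180.28071345]
57 [259.54572417 173.45140734]
```

View pics/k.png

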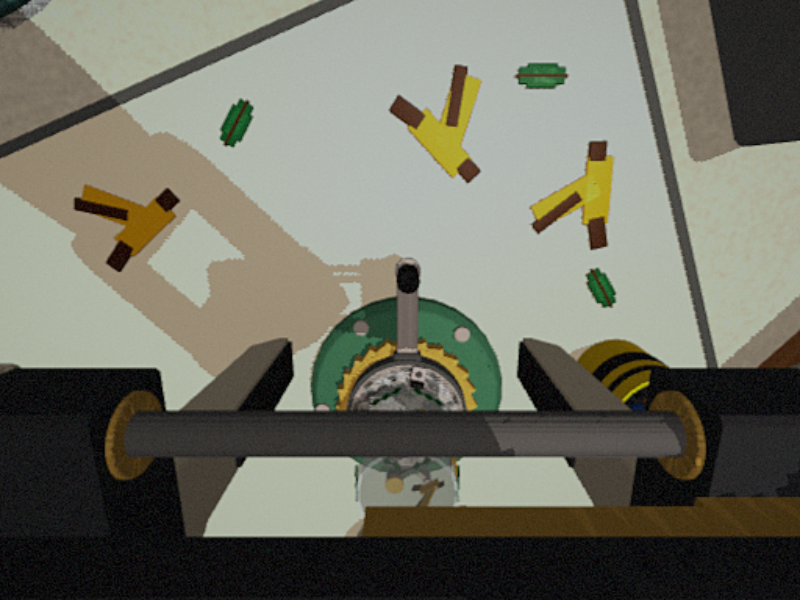

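The wrist picture shows the knob top at (408,281), against a predicted (406,282), with the lever pointing straight along tool x. So the estimate is good to about 1.5 mm, and I'll descend and grip.

```bash

python3 -m handwheel '[{"x":0,"y":0.15,"z":3,"yaw":0},{"x":0,"y":0,"z":4,"yaw":0},{"x":0,"y":0,"z":4,"yaw":0},{"x":0,"y":0,"z":3,"yaw":0},{"x":0,"y":0,"z":2,"yaw":0},{"x":0,"y":0,"z":1,"yaw":0},{"x":0,"y":0,"z":0,"yaw":0},{"x":0,"y":0,"z":0,"yaw":0}]'
python3 -m handwheel '[{"x":0,"y":0,"z":0,"yaw":0},{"x":0,"y":0,"z":0,"yaw":0},{"x":0,"y":0,"z":0,"yaw":0},{"x":0,"y":0,"z":0,"yaw":0},{"x":0,"y":0,"z":0,"yaw":0},{"x":0,"y":0,"z":0,"yaw":0},{"x":0,"y":0,"z":0,"yaw":0},{"x":0,"y":0,"z":0,"yaw":0},{"x":0,"y":0,"z":0,"yaw":0},{"x":0,"y":0,"z":0,"yaw":0}]' 0 15
python3 d.py 447 233.5 68 68.5
```

```text
time: 21.18
ee_pos: [447.3, 235.2, 68.8]
orientation: [[-0.931, 0.365, 0.001], [0.365, 0.931, 0.001], [-0.001, 0.001, -1.0]]
wrist_force: [0.4, -0.2, -0.2]
grip_width: 93.0
grasp_force: 0.0
time: 22.42
ee_pos: [446.8, 235.1, 67.7]
orientation: [[-0.931, 0.365, 0.0], [0.365, 0.931, 0.0], [-0.0, 0.001, -1.0]]
wrist_force: [1.4, 4.3, -0.7]
grip_width: 17.7
grasp_force: 15.0
t 22.43 tcp [446.8 235.1  67.7] yang 68.6 F [ 1.4  4.3 -0.7] w 17.7 g 15.0
delta cm [-0.07 -0.15 -0.03] yaw 0.02
```

```bash
cat > f.py <<'E'
from h import *
o=get_obs();p=np.array(o["ee_pos"]);d=p[:2]-[566.5,186];th=np.arctan2(d[1],d[0])%(2*np.pi);R=np.array(o["orientation"])
F=np.array(o["wrist_force"])[:2]
print("th",round(th,3),"deg",round(np.degrees(th),1),"r",round(np.hypot(*d),1),"yang",round(np.degrees(np.arctan2(R[1,1],R[0,1])),1),"push",round(-F@[-np.sin(th),np.cos(th)],1),"rad",round(F@d/np.hypot(*d),1),"g",round(o["grasp_force"],1),"t",round(o["time"],2),"tcp",p.round(1))
E
python3 f.py
python3 -m handwheel '[{"x":-0.01,"y":-0.57,"z":0,"yaw":-0.5}]' >/dev/null; python3 f.py
python3 -m handwheel '[{"x":-0.01,"y":-0.57,"z":0,"yaw":-0.5}]' >/dev/null; python3 f.py
python3 -m handwheel '[{"x":0,"y":-0.28,"z":0,"yaw":-0.25}]' >/dev/null; python3 f.py
python3 -m handwheel '[{"x":0,"y":-0.28,"z":0,"yaw":-0.25}]' >/dev/null; python3 f.py
python3 -m handwheel '[{"x":0,"y":-0.28,"z":0,"yaw":-0.25}]' >/dev/null; python3 f.py
python3 -m handwheel '[{"x":0,"y":-0.28,"z":0,"yaw":-0.25}]' >/dev/null; python3 f.py
```

```text
th 2.752 deg 157.7 r 129.4 yang 68.6 push 4.5 rad 0.3 g 15.0 t 22.43 tcp [446.8 235.1  67.7]
th 2.789 deg 159.8 r 129.3 yang 71.2 push 16.0 rad -1.5 g 15.0 t 22.55 tcp [445.2 230.6  67.7]
th 2.839 deg 162.7 r 129.2 yang 73.7 push 3.3 rad -1.1 g 15.0 t 22.68 tcp [443.2 224.5  67.7]
th 2.865 deg 164.2 r 129.1 yang 74.9 push 3.7 rad -1.0 g 15.0 t 22.8 tcp [442.3 221.3  67.7]
th 2.884 deg 165.3 r 129.1 yang 76.1 push 6.6 rad -2.8 g 15.0 t 22.93 tcp [441.6 218.8  67.7]
th 2.905 deg 166.4 r 129.0 yang 77.4 push 8.5 rad -3.8 g 15.0 t 23.05 tcp [441.1 216.3  67.7]
th 2.926 deg 167.6 r 129.0 yang 78.6 push 7.8 rad -4.9 g 15.0 t 23.18 tcp [440.5 213.6  67.7]
```

```bash

python3 -m handwheel '[{"x":-0.06,"y":-0.28,"z":0,"yaw":-0.25}]' >/dev/null; python3 f.py
python3 -m handwheel '[{"x":-0.03,"y":-0.28,"z":0,"yaw":-0.25}]' >/dev/null; python3 f.py
python3 -m handwheel '[{"x":-0.01,"y":-0.28,"z":0,"yaw":-0.25}]' >/dev/null; python3 f.py
python3 -m handwheel '[{"x":-0.01,"y":-0.28,"z":0,"yaw":-0.25}]' >/dev/null; python3 f.py
python3 -m handwheel '[{"x":-0.01,"y":-0.28,"z":0,"yaw":-0.25}]' >/dev/null; python3 f.py
```

```text
th 2.947 deg 168.9 r 128.9 yang 79.9 push 7.6 rad 5.0 g 15.0 t 23.3 tcp [440.  210.9  67.6]
th 2.968 deg 170.1 r 128.8 yang 81.1 push 7.8 rad 5.8 g 15.0 t 23.43 tcp [439.6 208.2  67.7]
th 2.99 deg 171.3 r 128.8 yang 82.4 push 9.0 rad 5.1 g 15.0 t 23.55 tcp [439.2 205.5  67.7]
th 3.011 deg 172.5 r 128.8 yang 83.7 push 9.7 rad 5.6 g 15.0 t 23.68 tcp [438.8 202.8  67.6]
th 3.032 deg 173.7 r 128.7 yang 84.9 push 11.6 rad 6.1 g 15.0 t 23.8 tcp [438.6 200.1  67.7]
```

```bash

python3 -m handwheel '[{"x":0.02,"y":-0.28,"z":0,"yaw":-0.25}]' >/dev/null; python3 f.py
python3 -m handwheel '[{"x":0.02,"y":-0.28,"z":0,"yaw":-0.25}]' >/dev/null; python3 f.py
python3 -m handwheel '[{"x":0,"y":-0.28,"z":0,"yaw":-0.25}]' >/dev/null; python3 f.py
python3 -m handwheel '[{"x":0,"y":-0.28,"z":0,"yaw":-0.25}]' >/dev/null; python3 f.py
```

```text
th 3.051 deg 174.8 r 128.7 yang 86.2 push 13.8 rad 2.6 g 15.0 t 23.93 tcp [438.4 197.6  67.7]
th 3.077 deg 176.3 r 128.7 yang 87.4 push 3.0 rad -0.9 g 15.0 t 24.05 tcp [438.1 194.4  67.6]
th 3.106 deg 178.0 r 128.6 yang 88.7 push -0.6 rad 1.7 g 15.0 t 24.18 tcp [438.  190.6  67.7]
th 3.126 deg 179.1 r 128.5 yang 89.9 push 2.2 rad 3.3 g 15.0 t 24.3 tcp [438.  188.   67.6]
```

```bash

python3 -m handwheel '[{"x":-0.01,"y":-0.57,"z":0,"yaw":-0.5},{"x":-0.01,"y":-0.57,"z":0,"yaw":-0.5}]' >/dev/null; python3 f.py
python3 -m handwheel '[{"x":-0.01,"y":-0.28,"z":0,"yaw":-0.25},{"x":0,"y":-0.28,"z":0,"yaw":-0.25}]' >/dev/null; python3 f.py
python3 -m handwheel '[{"x":0,"y":-0.28,"z":0,"yaw":-0.25}]' >/dev/null; python3 f.py
python3 -m handwheel '[{"x":0,"y":-0.28,"z":0,"yaw":-0.25}]' >/dev/null; python3 f.py
python3 -m handwheel '[{"x":0,"y":-0.28,"z":0,"yaw":-0.25}]' >/dev/null; python3 f.py
python3 -m handwheel '[{"x":0,"y":-0.28,"z":0,"yaw":-0.25}]' >/dev/null; python3 f.py
python3 -m handwheel '[{"x":0,"y":-0.28,"z":0,"yaw":-0.25}]' >/dev/null; python3 f.py
```

```text
th 3.211 deg 184.0 r 128.4 yang 95.0 push 8.8 rad 0.5 g 15.0 t 24.55 tcp [438.4 177.1  67.6]
th 3.254 deg 186.4 r 128.3 yang 97.4 push 8.0 rad 2.7 g 15.0 t 24.8 tcp [439.  171.6  67.6]
th 3.275 deg 187.7 r 128.3 yang 98.7 push 9.4 rad 1.4 g 15.0 t 24.93 tcp [439.4 168.9  67.7]
th 3.296 deg 188.9 r 128.3 yang 99.9 push 10.9 rad 1.5 g 15.0 t 25.05 tcp [439.8 166.3  67.6]
th 3.316 deg 190.0 r 128.2 yang 101.2 push 12.7 rad 1.5 g 15.0 t 25.18 tcp [440.2 163.7  67.7]
th 3.34 deg 191.3 r 128.2 yang 102.4 push 2.8 rad 1.0 g 15.0 t 25.3 tcp [440.8 160.8  67.7]
th 3.37 deg 193.1 r 128.1 yang 103.7 push -0.8 rad 0.7 g 15.0 t 25.43 tcp [441.7 157.   67.7]
```

Third click felt at about 3.33, exactly 0.26 after the second. On to the fourth, expected around 3.59.

```bash

python3 -m handwheel '[{"x":-0.01,"y":-0.57,"z":0,"yaw":-0.5},{"x":-0.01,"y":-0.57,"z":0,"yaw":-0.5}]' >/dev/null; python3 f.py
python3 -m handwheel '[{"x":0,"y":-0.28,"z":0,"yaw":-0.25},{"x":0,"y":-0.28,"z":0,"yaw":-0.25}]' >/dev/null; python3 f.py
python3 -m handwheel '[{"x":0,"y":-0.28,"z":0,"yaw":-0.25},{"x":0,"y":-0.28,"z":0,"yaw":-0.25}]' >/dev/null; python3 f.py
python3 -m handwheel '[{"x":0,"y":-0.28,"z":0,"yaw":-0.25}]' >/dev/null; python3 f.py
python3 -m handwheel '[{"x":0,"y":-0.28,"z":0,"yaw":-0.25}]' >/dev/null; python3 f.py
python3 -m handwheel '[{"x":0,"y":-0.28,"z":0,"yaw":-0.25}]' >/dev/null; python3 f.py
```

```text
th 3.454 deg 197.9 r 128.1 yang 108.7 push 8.4 rad -0.8 g 15.0 t 25.68 tcp [444.6 146.6  67.7]
th 3.497 deg 200.4 r 128.0 yang 111.2 push 9.0 rad 0.7 g 15.0 t 25.93 tcp [446.5 141.4  67.6]
th 3.54 deg 202.8 r 128.0 yang 113.7 push 9.0 rad -1.1 g 15.0 t 26.18 tcp [448.5 136.4  67.6]
th 3.561 deg 204.0 r 128.0 yang 114.9 push 11.6 rad -0.8 g 15.0 t 26.3 tcp [449.6 133.9  67.6]
th 3.581 deg 205.2 r 127.9 yang 116.2 push 12.6 rad -1.1 g 15.0 t 26.43 tcp [450.7 131.6  67.6]
th 3.604 deg 206.5 r 127.9 yang 117.4 push 6.6 rad -1.7 g 15.0 t 26.55 tcp [452.  129.   67.7]
```

```bash

python3 -m handwheel '[{"x":0,"y":-0.28,"z":0,"yaw":-0.25}]' >/dev/null; python3 f.py
python3 -m handwheel '[{"x":0,"y":-0.28,"z":0,"yaw":-0.25},{"x":0,"y":-0.28,"z":0,"yaw":-0.25},{"x":0,"y":-0.28,"z":0,"yaw":-0.25},{"x":0,"y":0,"z":0,"yaw":0},{"x":0,"y":0,"z":0,"yaw":0}]' >/dev/null; python3 f.py
python3 -m handwheel '[{"x":0,"y":0.28,"z":0,"yaw":0.25},{"x":0,"y":0,"z":0,"yaw":0}]' >/dev/null; python3 f.py
python3 -m handwheel '[{"x":0,"y":0.28,"z":0,"yaw":0.25},{"x":0,"y":0,"z":0,"yaw":0}]' >/dev/null; python3 f.py
python3 -m handwheel '[{"x":0,"y":0.14,"z":0,"yaw":0.13},{"x":0,"y":0,"z":0,"yaw":0}]' >/dev/null; python3 f.py
```

```text
th 3.632 deg 208.1 r 127.9 yang 118.7 push 1.6 rad -2.4 g 15.0 t 26.68 tcp [453.7 125.8  67.7]
th 3.698 deg 211.9 r 127.9 yang 122.4 push 1.0 rad -4.2 g 15.0 t 27.3 tcp [457.9 118.4  67.7]
th 3.677 deg 210.7 r 127.9 yang 121.1 push -2.1 rad -4.9 g 15.0 t 27.55 tcp [456.5 120.7  67.7]
th 3.659 deg 209.6 r 127.9 yang 119.8 push -7.1 rad -5.5 g 15.0 t 27.8 tcp [455.3 122.7  67.7]
th 3.652 deg 209.2 r 127.9 yang 119.2 push -10.6 rad -6.2 g 15.0 t 28.05 tcp [454.9 123.6  67.7]
```

```bash

python3 -m handwheel '[{"x":0,"y":0.14,"z":0,"yaw":0.13},{"x":0,"y":0,"z":0,"yaw":0},{"x":0,"y":0,"z":0,"yaw":0},{"x":0,"y":0,"z":0,"yaw":0}]' >/dev/null; python3 f.py
python3 -m handwheel '[{"x":0,"y":0.14,"z":0,"yaw":0},{"x":0,"y":0,"z":0,"yaw":0},{"x":0,"y":0,"z":0,"yaw":0},{"x":0,"y":0,"z":0,"yaw":0}]' >/dev/null; python3 f.py
```

```text
th 3.644 deg 208.8 r 127.9 yang 118.5 push -15.5 rad -6.8 g 15.0 t 28.55 tcp [454.4 124.4  67.7]
th 3.637 deg 208.4 r 127.9 yang 118.5 push -20.2 rad -6.8 g 15.0 t 29.05 tcp [454.  125.1  67.7]
```

```bash

python3 -m handwheel '[{"x":0,"y":-0.14,"z":0,"yaw":0},{"x":0,"y":-0.14,"z":0,"yaw":-0.13},{"x":0,"y":0,"z":0,"yaw":0},{"x":0,"y":0,"z":0,"yaw":0},{"x":0,"y":0,"z":0,"yaw":0},{"x":0,"y":0,"z":0,"yaw":0},{"x":0,"y":0,"z":0,"yaw":0},{"x":0,"y":0,"z":0,"yaw":0}]' >/dev/null; python3 f.py
python3 - <<'E'
from h import *
im=np.hstack([cv2.resize(optics.snapshot("scene")[110:185,165:265],(400,300),interpolation=cv2.INTER_CUBIC),cv2.resize(optics.snapshot("scene")[165:240,270:370],(400,300),interpolation=cv2.INTER_CUBIC)])
cv2.imwrite("pics/f.png",im)
E
python3 f.py
```

```text
th 3.65 deg 209.2 r 127.9 yang 119.2 push -9.0 rad -7.0 g 15.0 t 30.05 tcp [454.8 123.7  67.7]
th 3.65 deg 209.1 r 127.9 yang 119.2 push -8.6 rad -7.0 g 15.0 t 30.15 tcp [454.8 123.7  67.7]
```

View pics/f.png

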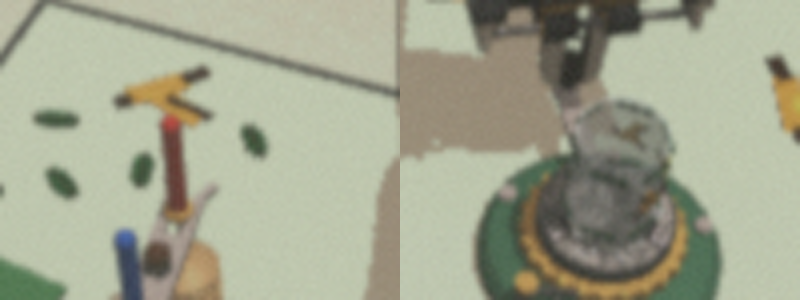

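The brush hangs upright, with its handle top at crop (172,124), which matches the start. The fingers hold the knob at (570,70), and the push sits steady at 9 N back against the pawl. I'll hand it in.

```bash
python3 -c "
from workcell import manip
print(manip.job_done())"
```

```text
the job is handed in; nothing more can be done
None
```

I gave the glass two full strokes, hung the red brush back on its fork and let go, then turned the wheel on four clicks. I handed the job in at about 30 s, with the fingers gripping the knob and the wheel held back against the pawl at about 9 N. I felt clicks two to four clearly; I placed the first, less distinct one from the even 0.26 rad spacing and the allowed start range. The hand-in gave no verdict.

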